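# Put three mixed-up spares into their own trays and add the coupling

### The arm

A 7-joint arm with a two-finger parallel gripper is mounted at the origin on a cart in front of the work surface, level with it; the furniture and walls round the work are solid. World frame = base frame: x ahead of the robot, y to its left, z up, the work surface at z = 0. Lengths are in m, angles in rad, forces in N, time in s.
With the tool pointing down it reaches from about 0.425 to 0.925 m from the base axis. Payload 6.8 kg.
Tool frame: the origin (TCP) lies between the finger pads; the fingertips stand 14 mm ahead of it and the grasp point (between the pads) lies 5 mm behind it; z points along the fingers, y is the direction in which the jaws open and shut (so a half turn about z gives the same grasp; the last joint's range is limited). The gripper opens to 85 mm and grips with 20 to 120 N. Pads are 22 mm wide; open, the fingers measure 114 mm over their backs; the gripper's body (76 mm by 85 mm) begins 54 mm behind the grasp point. The pads swing forward as they close: fully open they stand 13 mm farther back than shut.
Start: joints at [1.064, 0.477, 0.022, 1.555, -0.011, 1.109, -0.083], TCP at [0.262, -0.622, 0.245] pointing down, gripper open.
Joint ranges: [-2.96, 2.96], [-0.34, 2.1], [-1.41, 1.46], [0.24, 2.44], [-1.37, 4.51], [0.17, 1.92], [-2.96, 2.96]. Speed limits (rad/s): [2.39, 2.39, 3.14, 3.14, 3.14, 3.14, 3.14].

### API

Orientations are given as a unit quaternion [w, x, y, z].
In Python, from station import bot gives the robot as it stands.
- The arm moves only by the shell command python3 -m crank 'ROWS' [FORCE]. ROWS is JSON, a list of rows, each a list of 3 entries, a list of its own where there are three numbers: the shift along the tool's x, y, z in m, then the turn, a rotation vector about the tool's x, y, z in degrees, then the finger opening in m, from 0 to 0.0854. A call has 1 to 10 rows; each row shifts and turns the commanded pose from where the row before left it, along the tool's axes as they then stand; what a row does not reach is not made up. A row lasts 1/8 s, in which the tool goes at most 62.5 mm and 10.7 degrees, less where a joint would pass 70% of its speed; a pose out of reach is approached as far as the arm can. A call is refused whole if a number of a shift passes 0.0625 or a number of a turn 10.7, either way. A call with a gripper value outside its range is refused whole. The fingers move at their own pace and stop on an object; FORCE is the grip in N (left out, the last holds). Time passes only in rows, so rows that do not move let the fingers close. It gives the time, the measured TCP pose, the force and the opening at its end, in the units of the state.
- bot.get_obs(): the state, without advancing time (a new reading comes with each control period).
- bot.read_camera(name): name is "side" or "top"; returns (picture, depth): 384x512x3 uint8, red, green, blue; 384x512 float32, m along the optical axis (not along the pixel's ray), 0 where there is no reading.
- bot.calibration(name): a dict with "fx", "fy", "cx", "cy" (pixels), "D" ([k1, k2, p1, p2, k3] as OpenCV has them; the pictures are not rectified), "extrinsics" (4x4, takes a point from camera to world coordinates). Camera axes: x right, y down, z forward; pixel columns grow to the right and rows downward; lengths in m; the calibration is good to about 2 mm. A picture is of the moment at which its call begins. calibration takes no time and is no camera call.
- bot.hand_in(): hands the job in, once; it reports no verdict.
The state is a dict: "t": time; "q": joint angles; "joint_vel": joint speeds; "joint_torque": joint torques, N m; "eef_pos": TCP position; "tool_rot": TCP orientation; "contact_force": force on the tool from outside, world axes, zero at the start; "torque": the same for the moment, N m; "gripper_width": opening from 0.0 (shut) to 1.0 (fully open).
Only numpy, scipy, OpenCV 4.12 (cv2) and the standard library are available. Lean on these libraries where they do the work, as an engineer would, in place of code of your own. Each camera call takes 0.05 s, during which the arm holds its last target.

### The job

The service spares are in each other's coloured trays. Put the black valve coil into the green tray, the jar of sealing rings into the blue tray, the tape measure into the red tray and, from the table, the brass coupling into the white tray, each set down upright as it stands or lies now, in the middle of its tray on the floor; the white tray is empty and can be used for parking until the coupling goes in. Leave the white beaker and the ball valve with the red lever where they are.

Things in the scene. Friction and masses are not known exactly. Their poses are not given: they have to be found in the camera images.
- coil_centre (a point): spare valve coil: upright black block, 30 mm wide along x, 36 mm along y, 38 mm high, with a short light stud on top to 46 mm; 0.13 kg. This point is the middle of the block, 20 mm above its underside; z is up. Stands in the blue tray at the start. Grasp it across x (30 mm).
- jar_centre (a point): round clear jar of sealing rings with a black screw lid, 58 mm diameter, 56 mm high, upright; 0.06 kg. This point is on its axis, 28 mm above its underside; z is up. Stands in the red tray at the start. Grasp it across its diameter, in any direction.
- tape_centre (a point): tape measure, yellow case with black sides, standing on edge: 30 mm thick along x, about 67 mm long along y (with the hook 79 mm), 57 mm high; 0.19 kg. This point is the middle of the case, 28 mm above its underside; z is up. Stands in the green tray at the start. Grasp it across its thickness (x).
- coupling_centre (a point): brass quick coupling lying on the bare table: thick brass body 28 mm wide along x, 40 mm long along y, 27 mm high, with a 16 mm steel nipple reaching 12 mm further at the -y end; 0.08 kg. This point is the middle of the thick body, 13.5 mm above its underside; z is up. Grasp the thick body across x.
- tray_red_middle (a point): shallow square plastic tray, red, fixed to the table, 110 x 110 mm outside, 10 mm high, walls 4 mm thick, with a small grey dot in the middle of its floor. This point is the middle of its floor, 4 mm above the table (the rim is 6 mm above it); x and y lie along the tray's sides, z is up. The tape measure belongs here; the jar stands in it at the start.
- tray_blue_middle (a point): shallow square plastic tray, blue, fixed to the table, 110 x 110 mm outside, 10 mm high, walls 4 mm thick, with a small grey dot in the middle of its floor. This point is the middle of its floor, 4 mm above the table (the rim is 6 mm above it); x and y lie along the tray's sides, z is up. The jar belongs here; the black coil stands in it at the start.
- tray_green_middle (a point): shallow square plastic tray, green, fixed to the table, 110 x 110 mm outside, 10 mm high, walls 4 mm thick, with a small grey dot in the middle of its floor. This point is the middle of its floor, 4 mm above the table (the rim is 6 mm above it); x and y lie along the tray's sides, z is up. The black coil belongs here; the tape measure stands in it at the start.
- tray_white_middle (a point): shallow square plastic tray, white, fixed to the table, 110 x 110 mm outside, 10 mm high, walls 4 mm thick, with a small grey dot in the middle of its floor. This point is the middle of its floor, 4 mm above the table (the rim is 6 mm above it); x and y lie along the tray's sides, z is up. The brass coupling belongs here; it is empty at the start.
- cup_centre (a point): bystander, to be left alone: white plastic beaker, 61 mm across the rim, 48 mm high, standing on the table. This point is on its axis, 24 mm up. Fixed nearby: the filler's tall column at x 0.65 to 0.70, y 0.18 to 0.23, on a flat base plate from x 0.58, y 0.15.
- valve_centre (a point): bystander, to be left alone: brass ball valve with a red lever, 26 x 92 mm, 42 mm high, lying on the table. This point is in the middle of its brass body, 13 mm up; the lever reaches 65 mm from it toward its -y. Fixed nearby: the table's tubular push handle, an upright arch along the table's right edge (y -0.34 to -0.38, x 0.43 to 0.85, top at z 0.38): cross that edge only above it.
Not all that is in view belongs to the job. What is shaped like the part that bears tape_centre but pink or turquoise is not meant.

How it is judged:
At the end, for the whole second after the job is handed in: Coil in green, jar in blue, tape measure in red, coupling in white tray: each within 15 mm of the middle of its tray horizontally, resting on the tray floor (within 6 mm), within 0.15 rad of upright as at the start, released and at rest (under 0.02 m/s) (horizontal distance between coil_centre and tray_green_middle below 0.015 m and z of coil_centre in the frame of tray_green_middle below 0.026 m and angle between each of coil_centre, jar_centre, tape_centre, coupling_centre's own z axis and vertical below 0.15 rad and linear speed of each of coil, jar, tape, coupling below 0.02 m/s and horizontal distance between jar_centre and tray_blue_middle below 0.015 m and z of jar_centre in the frame of tray_blue_middle below 0.034 m and horizontal distance between tape_centre and tray_red_middle below 0.015 m and z of tape_centre in the frame of tray_red_middle below 0.034 m and horizontal distance between coupling_centre and tray_white_middle below 0.015 m and z of coupling_centre in the frame of tray_white_middle below 0.0195 m); the robot touches nothing.
It fails at once if the white beaker is pushed or knocked over (distance of cup_centre from where it was at the start of the episode above 0.025 m or angle between cup_centre's own z axis and vertical above 0.3 rad).
It fails at once if the ball valve with the red lever is pushed or knocked over (distance of valve_centre from where it was at the start of the episode above 0.025 m or angle between valve_centre's own z axis and vertical above 0.3 rad).
It also fails if it takes over 128 s, if anything falls off the work surface, if the arm or the gripper's body presses on something with over 40 N, if the wrist force passes 120 N, or if a joint passes its speed limit or range.

## Working session

There is one attempt and no reset: what is moved stays moved. The work goes in short steps, Python scripts to look and compute and a shell command to move; the robot and the scene stay as the last step left them, time stands still between calls to the robot, and variables do not carry over. Pictures are saved under pics/ and viewed, and the job is handed in when it is done.

```bash
ls; mkdir -p pics
python3 - <<'E'
from station import bot
import cv2, numpy as np
o=bot.get_obs(); print(o)
for n in("top","side"):
    p,d=bot.read_camera(n); cv2.imwrite(f"pics/{n}0.png",p[:,:,::-1]); np.save(f"{n}0.npy",d); np.save(f"{n}0c.npy",p)
    print(bot.calibration(n))
E
```

```text
pics
{'t': 0.0, 'q': array([ 1.06390013,  0.47777595,  0.02236373,  1.55644004, -0.01146034,
        1.10929343, -0.08310266]), 'joint_vel': array([-0.00013153, -0.00016185, -0.00019469, -0.00073295, -0.00107051,
        0.00221758,  0.00016173]), 'joint_torque': array([-9.59926329e-04, -5.96458876e+01,  1.60729095e+00, -2.81206173e+01,
        1.23555015e-02,  9.43624880e-03,  3.66194934e-05]), 'eef_pos': array([ 0.26185748, -0.6215339 ,  0.24434718]), 'tool_rot': array([-8.54489903e-04,  9.80184059e-01,  1.98086878e-01, -2.63686743e-04]), 'contact_force': array([ 0.05210624, -0.32317367,  0.61415945]), 'torque': array([-0.01757381,  0.0204759 , -0.00274697]), 'gripper_width': 1.0035700034547985}
{'fx': 359.30313597243486, 'fy': 359.30313597243486, 'cx': 254.05343115142858, 'cy': 194.66269278214892, 'D': array([-0.0439144,  0.       ,  0.       ,  0.       ,  0.       ]), 'extrinsics': array([[ 0.02997788, -0.98944394,  0.14178157,  0.46293536],
       [-0.99952592, -0.0306701 , -0.002699  ,  0.10938297],
       [ 0.00701897, -0.14163344, -0.98989429,  1.07467648],
       [ 0.        ,  0.        ,  0.        ,  1.        ]])}
{'fx': 368.7701839191998, 'fy': 368.7701839191998, 'cx': 256.45171094896995, 'cy': 191.75473382593475, 'D': array([0.03275744, 0.        , 0.        , 0.        , 0.        ]), 'extrinsics': array([[ 0.99988266,  0.00171932,  0.01522175,  0.57736717],
       [-0.01311581, -0.41728567,  0.90868072, -0.75385117],
       [ 0.00791413, -0.90877374, -0.41721416,  0.44839478],
       [ 0.        ,  0.        ,  0.        ,  1.        ]])}
```

View pics/top0.png

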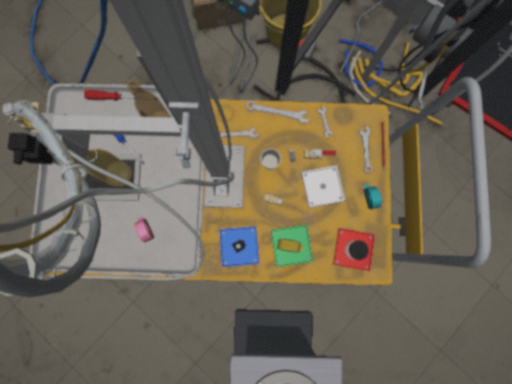

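View pics/side0.png

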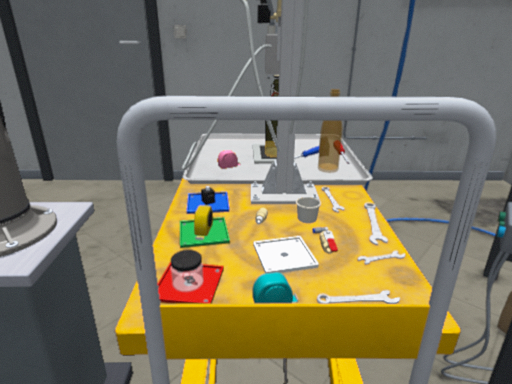

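```bash
cat > h.py <<'E'
import cv2, numpy as np
from station import bot
def K(n):
    c=bot.calibration(n); return np.array([[c['fx'],0,c['cx']],[0,c['fy'],c['cy']],[0,0,1]]),c['D'],c['extrinsics']
def ray(n,u,v):
    k,D,E=K(n); p=cv2.undistortPoints(np.array([[[u,v]]],float),k,D)[0,0]
    return E[:3,3],E[:3,:3]@np.array([p[0],p[1],1])
def atz(n,u,v,z):
    o,r=ray(n,u,v); return o+r*(z-o[2])/r[2]
def atd(n,u,v,d):
    o,r=ray(n,u,v); return o+r*d
def cloud(n,d):
    k,D,E=K(n); h,w=d.shape; uv=np.stack(np.meshgrid(np.arange(w),np.arange(h)),-1).reshape(-1,1,2).astype(float)
    p=cv2.undistortPoints(uv,k,D)[:,0]; P=np.c_[p,np.ones(len(p))]*d.reshape(-1,1)
    return (P@E[:3,:3].T+E[:3,3]).reshape(h,w,3)
def proj(n,P):
    k,D,E=K(n); R=E[:3,:3].T; t=-R@E[:3,3]
    return cv2.projectPoints(np.array(P,float).reshape(-1,3),cv2.Rodrigues(R)[0],t,k,D)[0][:,0]
def snap(n,f,box=None,s=1):
    p,d=bot.read_camera(n); save(p,f,box,s); return p,d
def save(p,f,box=None,s=1):
    q=p[:,:,::-1]
    if box: q=q[box[1]:box[3],box[0]:box[2]]
    cv2.imwrite("pics/"+f,cv2.resize(q,None,fx=s,fy=s,interpolation=cv2.INTER_CUBIC))
E
python3 - <<'E'
from h import *
p=np.load("top0c.npy"); save(p,"top0a.png",(200,140,400,280),4)
p=np.load("side0c.npy"); save(p,"side0a.png",(140,170,340,310),4)
E
```

```text
(no output)
```

View pics/top0a.png

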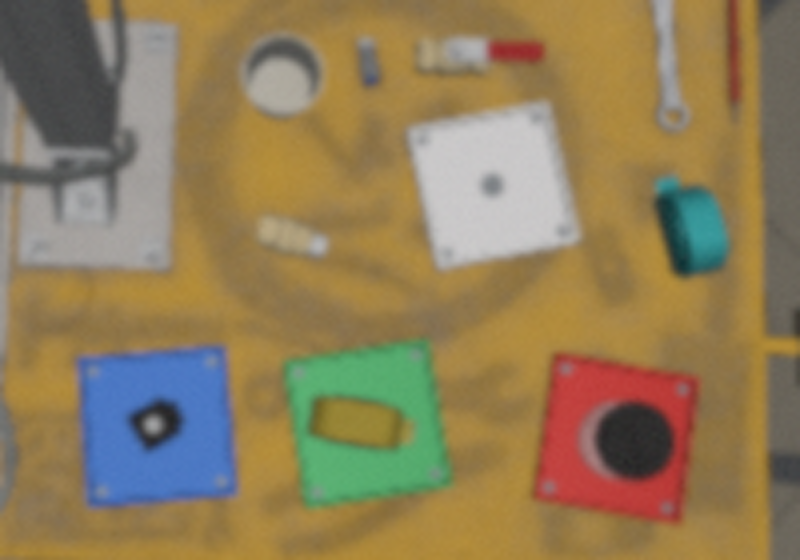

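View pics/side0a.png

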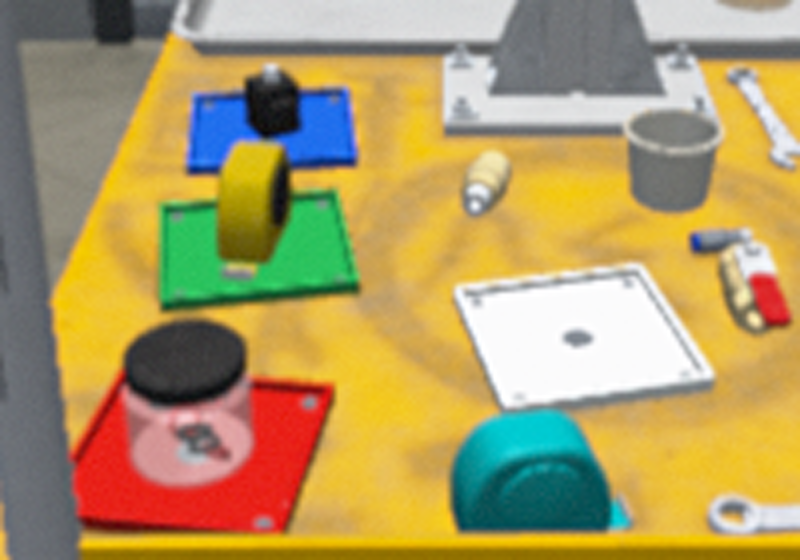

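```bash
cat >> h.py <<'E'
def crop2px(x,y,x0=200,y0=140,s=4): return x0+(x+.5)/s-.5, y0+(y+.5)/s-.5
E
python3 - <<'E'
from h import *
tr=dict(blue=[(78,358),(224,346),(236,494),(88,506)],green=[(286,362),(428,342),(450,484),(306,506)],red=[(555,352),(697,378),(680,521),(534,497)],white=[(409,127),(548,102),(580,240),(440,269)])
for k,c in tr.items():
    P=np.array([atz("top",*crop2px(*q),.01)[:2] for q in c]); m=P.mean(0)
    e=[P[0]-P[1],P[3]-P[2]]; e2=[P[1]-P[2],P[0]-P[3]]
    a=[np.degrees(np.arctan2(-v[0],v[1])) for v in e]+[np.degrees(np.arctan2(v[1],v[0])) for v in e2]
    print(k,m.round(4),"yaw",np.round(a,1),"sz",[np.linalg.norm(v).round(3) for v in e+e2])
print("wdot",atz("top",*crop2px(491,185),.004))
C=cloud("top",np.load("top0.npy"))
def box(n,x0,y0,x1,y1,zl,zh=1):
    u0,v0=map(int,crop2px(x0,y0));u1,v1=map(int,crop2px(x1,y1))
    P=C[v0:v1,u0:u1].reshape(-1,3); P=P[(P[:,2]>zl)&(P[:,2]<zh)]
    r=cv2.minAreaRect(P[:,:2].astype(np.float32))
    print(n,len(P),"med",np.median(P,0).round(4),"zmax",P[:,2].max().round(4),"rect",np.round(r[0],4),np.round(r[1],4),round(r[2],1))
box("coil",110,385,200,465,.03)
box("tape",290,380,425,465,.05,)
box("jar",570,385,690,490,.045)
box("coupl",245,205,335,265,.012,.1)
box("cup",230,25,330,125,.03)
# floor z checks
box("table",180,280,400,330,-1)
box("white",430,140,560,235,-1)
C=cloud("side",np.load("side0.npy"))
def sb(n,x0,y0,x1,y1,zl):
    u0,v0=map(int,crop2px(x0,y0,140,170));u1,v1=map(int,crop2px(x1,y1,140,170))
    P=C[v0:v1,u0:u1].reshape(-1,3); P=P[P[:,2]>zl]
    print(n,len(P),P.min(0).round(3),P.max(0).round(3),np.median(P,0).round(4))
sb("coil",235,60,310,140,.02);sb("tape",205,140,300,280,.02);sb("jar",115,315,260,490,.02);sb("coupl",455,145,515,220,.01)
E
```

```text
blue [0.4618 0.1468] yaw [6.5 6.3 6.3 6.3] sz [np.float64(0.108), np.float64(0.108), np.float64(0.108), np.float64(0.108)]
green [ 0.4682 -0.0082] yaw [ 9.7 10.1  9.5  9.3] sz [np.float64(0.106), np.float64(0.107), np.float64(0.105), np.float64(0.106)]
red [ 0.4634 -0.1923] yaw [-8.7 -7.7 -7.6 -8.3] sz [np.float64(0.107), np.float64(0.109), np.float64(0.106), np.float64(0.108)]
white [ 0.6494 -0.101 ] yaw [12.2 13.4 12.8 12.8] sz [np.float64(0.108), np.float64(0.108), np.float64(0.108), np.float64(0.11)]
wdot [ 0.64958576 -0.09964227  0.004     ]
coil 121 med [0.4646 0.1447 0.0425] zmax 0.054 rect [0.4648 0.1438] [0.0292 0.0356] 28.5
tape 197 med [0.4688 0.0046 0.059 ] zmax 0.0665 rect [0.4689 0.0036] [0.0494 0.033 ] 81.6
jar 337 med [ 0.4607 -0.1898  0.0603] zmax 0.0646 rect [ 0.4618 -0.1914] [0.053  0.0568] 1.5
coupl 128 med [0.6023 0.0532 0.0242] zmax 0.0332 rect [0.6036 0.05  ] [0.0507 0.0252] 72.0
cup 120 med [0.733  0.0568 0.0457] zmax 0.052 rect [0.7205 0.0601] [0.0589 0.0598] 45.4
table 714 med [5.568e-01 5.380e-02 2.000e-04] zmax 0.0084 rect [0.557  0.0535] [0.0367 0.1627] 1.7
white 766 med [ 0.6506 -0.1009  0.0046] zmax 0.0148 rect [ 0.6508 -0.0994] [0.0719 0.097 ] 1.5
coil 163 [0.443 0.124 0.02 ] [0.479 0.163 0.051] [0.4634 0.1366 0.0352]
tape 419 [ 0.449 -0.754  0.02 ] [0.577 0.029 0.448] [ 0.4694 -0.0189  0.0458]
jar 1026 [ 0.432 -0.754  0.02 ] [ 0.577 -0.166  0.448] [ 0.4627 -0.2103  0.0535]
coupl 131 [0.588 0.024 0.01 ] [0.618 0.075 0.027] [0.6022 0.0423 0.0211]
```

Run:
```python
from h import *
C=cloud("top",np.load("top0.npy")); P=C.reshape(-1,3)
for y0 in np.arange(-.5,.5,.1):
    m=(P[:,2]>.1)&(P[:,0]<.62)&(P[:,0]>.15)&(P[:,1]>y0)&(P[:,1]<y0+.1)
    print(y0.round(1),m.sum(),P[m].min(0).round(2) if m.any() else '',P[m].max(0).round(2) if m.any() else '')
m=(P[:,2]>.1)&(P[:,1]<.2)&(P[:,1]>-.3)&(P[:,0]<.8); print(P[m].min(0) if m.any() else 0,P[m].max(0)if m.any() else 0)
print("tape body",atz("top",*crop2px(357,422),.035),"coupl",atz("top",*crop2px(284,236),.02),"coil",atz("top",*crop2px(155,425),.042),"jar lid",atz("top",*crop2px(634,440),.06))
u0,v0=map(int,crop2px(290,380));u1,v1=map(int,crop2px(425,465)); Q=C[v0:v1,u0:u1].reshape(-1,3);Q=Q[Q[:,2]>.025]
for i in(81.6-90,):
    a=np.radians(i);X=Q[:,:2]@[np.cos(a),np.sin(a)];Y=Q[:,:2]@[-np.sin(a),np.cos(a)]
    for pr in((2,98),(5,95)): print("tape ext",np.percentile(X,pr),np.percentile(Y,pr))
    for zl,zh in((.025,.04),(.04,.05),(.05,.056),(.056,.07)):
        k=(Q[:,2]>zl)&(Q[:,2]<zh); print(zl,k.sum(),Y[k].min(),Y[k].max())
```

```text
-0.5 0  
-0.4 1872 [ 0.43 -0.37  0.1 ] [ 0.62 -0.34  0.38]
-0.3 0  
-0.2 0  
-0.1 0  
-0.0 0  
0.1 986 [0.46 0.11 0.24] [0.62 0.2  1.07]
0.2 3493 [0.41 0.2  0.1 ] [0.62 0.3  0.86]
0.3 5337 [0.42 0.3  0.31] [0.62 0.4  0.8 ]
0.4 1022 [0.58 0.4  0.37] [0.62 0.5  0.6 ]
[0.46293536 0.10938297 0.10063159] [0.70357452 0.19999805 1.07467648]
tape body [0.46865316 0.00223022 0.035     ] coupl [0.60366624 0.05709104 0.02      ] coil [0.4622265  0.14677213 0.042     ] jar lid [ 0.46135574 -0.19041869  0.06      ]
tape ext [0.44758912 0.47909866] [0.04209025 0.10231687]
tape ext [0.44892504 0.47729482] [0.04482286 0.10041217]
0.025 16 0.03935804257580508 0.10308643338650365
0.04 36 0.041807565005066535 0.10168467778958949
0.05 48 0.04734166530510038 0.09671521248611797
0.056 149 0.05224686896345791 0.09423929250892026
```

Run:
```python
from h import *
d=np.load("top0.npy");C=cloud("top",d); P=C[d>0].reshape(-1,3)
for y0 in np.arange(.1,.45,.05):
  for z0 in np.arange(.1,.8,.1):
    m=(P[:,2]>z0)&(P[:,2]<=z0+.1)&(P[:,0]<.72)&(P[:,0]>.1)&(P[:,1]>y0)&(P[:,1]<y0+.05)
    if m.sum()>3: print(y0.round(2),z0.round(1),m.sum(),"x",np.percentile(P[m][:,0],[1,99]).round(2))
```

```text
0.15 0.1 113 x [0.64 0.69]
0.15 0.2 241 x [0.6  0.69]
0.15 0.3 349 x [0.58 0.7 ]
0.15 0.4 408 x [0.65 0.7 ]
0.15 0.5 616 x [0.58 0.7 ]
0.15 0.6 1094 x [0.58 0.69]
0.15 0.7 1766 x [0.65 0.69]
0.2 0.1 163 x [0.42 0.66]
0.2 0.2 148 x [0.48 0.66]
0.2 0.3 170 x [0.58 0.66]
0.2 0.4 490 x [0.56 0.67]
0.2 0.5 283 x [0.57 0.66]
0.2 0.6 1364 x [0.57 0.66]
0.2 0.7 1636 x [0.65 0.66]
0.25 0.2 107 x [0.5  0.54]
0.25 0.3 29 x [0.53 0.55]
0.25 0.4 505 x [0.55 0.68]
0.25 0.5 226 x [0.53 0.56]
0.25 0.6 311 x [0.42 0.46]
0.25 0.7 1380 x [0.42 0.45]
0.3 0.3 94 x [0.54 0.58]
0.3 0.4 515 x [0.66 0.68]
0.3 0.5 372 x [0.49 0.57]
0.3 0.6 2331 x [0.43 0.55]
0.3 0.7 1501 x [0.43 0.49]
0.35 0.3 122 x [0.57 0.6 ]
0.35 0.4 515 x [0.66 0.68]
0.35 0.5 454 x [0.54 0.62]
0.35 0.6 467 x [0.52 0.6 ]
0.4 0.3 112 x [0.6  0.62]
0.4 0.4 510 x [0.66 0.68]
0.4 0.5 492 x [0.6  0.66]
```

Run:
```python
from h import *
d=np.load("top0.npy");C=cloud("top",d); P=C[d>0].reshape(-1,3)
m=(P[:,0]<.56)&(P[:,0]>.3)&(P[:,1]>.18)&(P[:,1]<.3)&(P[:,2]>.07)&(P[:,2]<.45); Q=P[m]
Q=Q[np.argsort(Q[:,1])]; print(Q[::max(1,len(Q)//25)].round(3))
save(np.load("top0c.npy"),"top0l.png",(120,150,250,290),4)
print(proj("top",Q[::12]).round(0).tolist())
```

```text
[[0.457 0.23  0.17 ]
 [0.449 0.232 0.154]
 [0.474 0.233 0.191]
 [0.431 0.235 0.127]
 [0.469 0.236 0.19 ]
 [0.433 0.237 0.133]
 [0.425 0.238 0.121]
 [0.473 0.239 0.199]
 [0.428 0.241 0.12 ]
 [0.417 0.243 0.102]
 [0.494 0.245 0.228]
 [0.402 0.247 0.083]
 [0.503 0.25  0.232]
 [0.5   0.253 0.242]
 [0.5   0.256 0.238]
 [0.51  0.258 0.254]
 [0.512 0.262 0.26 ]
 [0.514 0.266 0.264]
 [0.518 0.27  0.267]
 [0.524 0.274 0.281]
 [0.532 0.278 0.286]
 [0.534 0.281 0.291]
 [0.53  0.287 0.286]
 [0.534 0.29  0.302]
 [0.545 0.294 0.308]
 [0.546 0.298 0.309]]
[[203.0, 247.0], [204.0, 255.0], [201.0, 242.0], [200.0, 239.0], [203.0, 260.0], [202.0, 257.0], [198.0, 238.0], [201.0, 257.0], [196.0, 234.0], [201.0, 266.0], [193.0, 230.0], [192.0, 227.0], [190.0, 225.0], [188.0, 226.0], [186.0, 222.0], [184.0, 222.0], [182.0, 220.0], [179.0, 215.0], [177.0, 216.0], [174.0, 212.0], [172.0, 210.0], [169.0, 207.0], [167.0, 205.0], [164.0, 204.0]]
```

View pics/top0l.png

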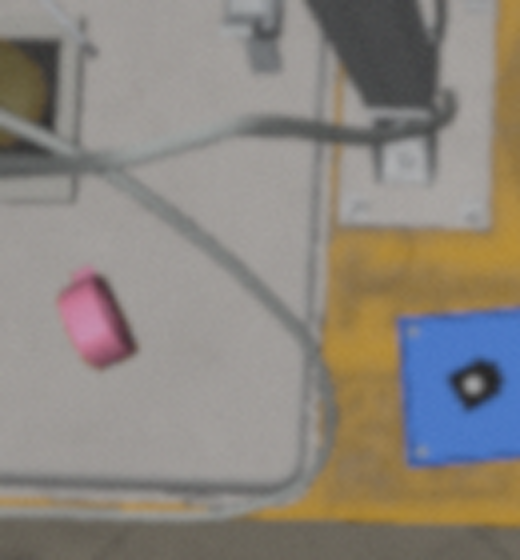

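```bash
cat > g.py <<'E'
import sys,numpy as np
from scipy.spatial.transform import Rotation as R
from station import bot
# g.py x y z jawyaw_deg n : prints turn, tool-frame total shift
o=bot.get_obs(); q=o['tool_rot']; r=R.from_quat([q[1],q[2],q[3],q[0]]); M=r.as_matrix()
p=o['eef_pos']; print("t",round(o['t'],2),"p",p.round(4),"w",round(o['gripper_width']*.0854,4),"F",o['contact_force'].round(1),"q",o['q'].round(2))
jy=np.degrees(np.arctan2(M[1,1],M[0,1])); print("jaw yaw",jy.round(2),"tilt",M[:2,2].round(4))
if len(sys.argv)>4:
    T=np.array(list(map(float,sys.argv[1:4]))); ty=float(sys.argv[4]); d=(ty-jy+90)%180-90
    a=np.radians(jy+d); Y=np.array([np.cos(a),np.sin(a),0]); Z=np.array([0,0,-1.]); G=np.c_[np.cross(Y,Z),Y,Z]
    rv=(r.inv()*R.from_matrix(G)).as_rotvec(degrees=True)
    print("turn",rv.round(2),"shift now-frame",(M.T@(T-p)).round(4),"shift after turn",(G.T@(T-p)).round(4))
E
python3 g.py 0.4689 .003 .5 -8.4
python3 -m crank '[[[0,0,-0.06],[0,0,0],0.0854],[[0,0,-0.06],[0,0,0],0.0854],[[0,0,-0.06],[0,0,0],0.0854],[[0,0,-0.06],[0,0,0],0.0854],[[0,0,0],[0,0,0],0.0854]]' 40
python3 g.py 0.4689 .003 .45 -8.4
```

```text
t 0.1 p [ 0.2619 -0.6216  0.2444] w 0.085 F [-0.2  0.1  0.2] q [ 1.06  0.48  0.02  1.56 -0.01  1.11 -0.08]
jaw yaw -67.15 tilt [-0.0008  0.0014]
turn [-9.000e-02 -4.000e-02 -5.875e+01] shift now-frame [ 0.4332 -0.4956 -0.2548] shift after turn [ 0.6481  0.1135 -0.2556]
t: 0.72
eef_pos: [0.2625, -0.6232, 0.4912]
tool_rot: [0.005, 0.98, 0.198, 0.001]
contact_force: [0.3, 0.5, -0.1]
gripper_width: 1.002
t 0.72 p [ 0.2625 -0.6232  0.4912] w 0.0856 F [ 0.3  0.5 -0.1] q [ 1.05  0.37  0.05  1.17 -0.02  1.59 -0.08]
jaw yaw -67.17 tilt [ 0.0044 -0.0087]
turn [  0.53   0.25 -58.77] shift now-frame [ 0.4332 -0.4974  0.0367] shift after turn [0.6497 0.1127 0.0412]
```

```bash
python3 -m crank '[[[0.036,-0.0415,0],[0,0,0],0.0854],[[0.036,-0.0415,0],[0,0,0],0.0854],[[0.036,-0.0415,0],[0,0,0],0.0854],[[0.036,-0.0415,0],[0,0,0],0.0854],[[0.036,-0.0415,0],[0,0,0],0.0854],[[0.036,-0.0415,0],[0,0,0],0.0854],[[0.036,-0.0415,0],[0,0,0],0.0854],[[0.036,-0.0415,0],[0,0,0],0.0854]]'
python3 g.py 0.4689 .003 .2 -8.4
```

```text
t: 1.72
eef_pos: [0.3985, -0.2023, 0.4842]
tool_rot: [-0.0, 0.98, 0.198, -0.001]
contact_force: [0.4, -0.9, -0.2]
gripper_width: 0.997
t 1.73 p [ 0.3985 -0.2023  0.4842] w 0.0851 F [ 0.4 -0.9 -0.2] q [ 0.62 -0.04 -0.28  1.67 -0.01  1.51 -0.83]
jaw yaw -67.15 tilt [-0.0014  0.0004]
turn [-8.000e-02  3.000e-02 -5.875e+01] shift now-frame [ 0.1449 -0.1616  0.2842] shift after turn [0.2134 0.0397 0.2842]
```

```bash
python3 -m crank '[[[0,0,0.03],[0,0,-10.7],0.0854],[[0,0,0.04],[0,0,-10.7],0.0854],[[0,0,0.045],[0,0,-10.7],0.0854],[[0,0,0.045],[0,0,-10.7],0.0854],[[0,0,0.045],[0,0,-10.7],0.0854],[[0,0,0.045],[0,0,-5.2],0.0854],[[0,0,0],[0,0,0],0.0854]]'
python3 g.py 0.4689 .003 .1 -8.4
```

```text
t: 2.6
eef_pos: [0.3957, -0.2031, 0.232]
tool_rot: [-0.004, 0.757, 0.653, -0.002]
contact_force: [-0.5, 1.0, 1.4]
gripper_width: 0.997
t 2.6 p [ 0.3957 -0.2031  0.232 ] w 0.0852 F [-0.5  1.   1.4] q [ 0.61  0.13 -0.3   2.07  0.05  0.95  0.14]
jaw yaw -8.49 tilt [-0.0076  0.0035]
turn [-0.46 -0.14 -0.09] shift now-frame [0.2144 0.0431 0.1322] shift after turn [0.2146 0.0423 0.132 ]
```

```bash
python3 -m crank '[[[0.043,0.0085,0.022],[0,0,0],0.07],[[0.043,0.0085,0.022],[0,0,0],0.07],[[0.043,0.0085,0.022],[0,0,0],0.07],[[0.043,0.0085,0.022],[0,0,0],0.07],[[0.043,0.0085,0.022],[0,0,0],0.07],[[0,0,0],[0,0,0],0.07],[[0,0,0],[0,0,0],0.07]]'
python3 g.py 0.4689 .003 .03 -8.4
```

```text
t: 3.48
eef_pos: [0.473, 0.0016, 0.1264]
tool_rot: [0.001, 0.758, 0.653, 0.0]
contact_force: [-0.7, -1.0, -0.0]
gripper_width: 0.817
t 3.48 p [0.473  0.0016 0.1264] w 0.0697 F [-0.7 -1.  -0. ] q [ 0.22  0.34 -0.41  2.11  0.21  0.72 -0.48]
jaw yaw -8.54 tilt [ 0.0012 -0.0007]
turn [ 0.08  0.03 -0.14] shift now-frame [ 0.0009 -0.0044  0.0964] shift after turn [ 0.0008 -0.0043  0.0964]
```

```bash
python3 -m crank '[[[0,-0.004,0.03],[0,0,0],0.07],[[0,0,0.03],[0,0,0],0.07],[[0,0,0],[0,0,0],0.07]]'
python3 - <<'E'
from h import *
snap("side","s1.png",(140,150,340,300),4)
E
python3 g.py 0.4689 .003 .03 -8.4
```

```text
t: 3.85
eef_pos: [0.4673, 0.001, 0.0649]
tool_rot: [-0.0, 0.758, 0.652, -0.001]
contact_force: [-0.5, 0.1, -0.0]
gripper_width: 0.821
t 3.9 p [0.4683 0.0014 0.0659] w 0.0702 F [-0.1 -0.8  0.4] q [ 0.17  0.44 -0.37  2.16  0.28  0.59 -0.55]
jaw yaw -8.59 tilt [-0.0005 -0.0008]
turn [-0.02  0.05 -0.19] shift now-frame [0.0017 0.0004 0.0359] shift after turn [0.0017 0.0004 0.0359]
```

View pics/s1.png

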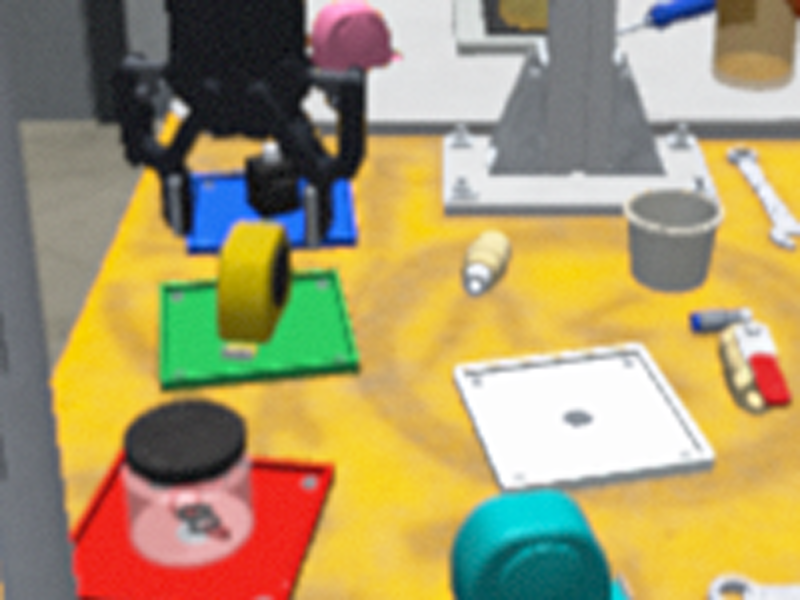

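```bash
python3 -m crank '[[[0.001,0,0.018],[0,0,0],0.07],[[0,0,0.018],[0,0,0],0.07],[[0,0,0],[0,0,0],0.07],[[0,0,0],[0,0,0],0.015],[[0,0,0],[0,0,0],0.015],[[0,0,0],[0,0,0],0.015],[[0,0,0],[0,0,0],0.015],[[0,0,0],[0,0,0],0.015]]' 50
python3 g.py 0.6496 -.1 .1 -8.4
```

```text
t: 4.9
eef_pos: [0.4692, 0.0036, 0.0304]
tool_rot: [0.001, 0.757, 0.653, 0.001]
contact_force: [-1.1, -0.4, 7.1]
gripper_width: 0.345
t 4.9 p [0.4692 0.0036 0.0304] w 0.0295 F [-1.1 -0.4  7.1] q [ 0.14  0.51 -0.33  2.17  0.33  0.51 -0.6 ]
jaw yaw -8.47 tilt [ 0.0017 -0.0003]
turn [ 0.1   0.   -0.07] shift now-frame [-0.0759  0.1938 -0.0693] shift after turn [-0.0762  0.1936 -0.0696]
```

```bash
python3 -m crank '[[[0,0,-0.02],[0,0,0],0.015],[[0,0,-0.03],[0,0,0],0.015],[[0,0,-0.03],[0,0,0],0.015],[[-0.019,0.0485,0],[0,0,0],0.015],[[-0.019,0.0485,0],[0,0,0],0.015],[[-0.019,0.0485,0],[0,0,0],0.015],[[-0.019,0.0485,0],[0,0,0],0.015],[[0,0,0],[0,0,0],0.015],[[0,0,0],[0,0,0],0.015]]'
python3 g.py 0.6496 -.1 .0305 -8.4
```

```text
t: 6.02
eef_pos: [0.6482, -0.0996, 0.1089]
tool_rot: [-0.001, 0.757, 0.653, -0.0]
contact_force: [-0.7, 1.0, -1.6]
gripper_width: 0.343
t 6.03 p [ 0.6482 -0.0996  0.1089] w 0.0293 F [-0.7  1.  -1.6] q [ 0.31  0.62 -0.35  1.69  0.26  0.88 -0.3 ]
jaw yaw -8.45 tilt [-0.0016  0.0006]
turn [-0.1  -0.02 -0.05] shift now-frame [-0.0003  0.0015  0.0784] shift after turn [-0.0002  0.0014  0.0784]
```

```bash
python3 -m crank '[[[0,0.001,0.03],[0,0,0],0.015],[[0,0,0.03],[0,0,0],0.015],[[0,0,0.011],[0,0,0],0.015],[[0,0,0.005],[0,0,0],0.015],[[0,0,0],[0,0,0],0.015],[[0,0,0],[0,0,0],0.015]]'
python3 g.py 0.6496 -.1 .0305 -8.4
```

```text
t: 6.78
eef_pos: [0.6509, -0.1001, 0.0344]
tool_rot: [0.001, 0.757, 0.653, 0.001]
contact_force: [-0.2, -0.3, -1.4]
gripper_width: 0.346
t 6.78 p [ 0.6509 -0.1001  0.0344] w 0.0296 F [-0.2 -0.3 -1.4] q [ 0.28  0.71 -0.32  1.72  0.3   0.76 -0.33]
jaw yaw -8.45 tilt [ 0.0018 -0.0002]
turn [ 0.1  -0.01 -0.05] shift now-frame [-0.0001 -0.0013  0.0039] shift after turn [-0.0001 -0.0013  0.0039]
```

```bash
python3 -m crank '[[[0,0,0.003],[0,0,0],0.015],[[0,0,0.001],[0,0,0],0.015],[[0,0,0],[0,0,0],0.015],[[0,0,0],[0,0,0],0.04],[[0,0,0],[0,0,0],0.07],[[0,0,0],[0,0,0],0.07],[[0,0,0],[0,0,0],0.07]]'
python3 g.py 0.4648 .144 .15 28.5
```

```text
t: 7.65
eef_pos: [0.6501, -0.1001, 0.0292]
tool_rot: [-0.0, 0.757, 0.653, -0.0]
contact_force: [-0.7, -0.2, -0.1]
gripper_width: 0.822
t 7.65 p [ 0.6501 -0.1001  0.0292] w 0.0702 F [-0.7 -0.2 -0.1] q [ 0.28  0.72 -0.32  1.72  0.3   0.75 -0.33]
jaw yaw -8.45 tilt [-0.0001  0.    ]
turn [-1.000e-02 -0.000e+00 -3.695e+01] shift now-frame [ 0.2142 -0.2192 -0.1208] shift after turn [ 0.3029 -0.0464 -0.1208]
```

```bash
python3 -m crank '[[[0,0,-0.03],[0,0,0],0.07],[[0,0,-0.045],[0,0,0],0.07],[[0,0,-0.045],[0,0,0],0.07],[[0.043,-0.044,0],[0,0,0],0.07],[[0.043,-0.044,0],[0,0,0],0.07],[[0.043,-0.044,0],[0,0,0],0.07],[[0.043,-0.044,0],[0,0,0],0.07],[[0.043,-0.044,0],[0,0,0],0.07]]'
python3 -m crank '[[[0,0,0],[0,0,-9.25],0.07],[[0,0,0],[0,0,-9.25],0.07],[[0,0,0],[0,0,-9.25],0.07],[[0,0,0],[0,0,-9.25],0.07],[[0,0,0],[0,0,0],0.07],[[0,0,0],[0,0,0],0.07]]'
python3 g.py 0.4648 .144 .03 28.5
python3 - <<'E'
from h import *
snap("top","t2.png",(180,140,380,280),4)
E
```

```text
t: 8.65
eef_pos: [0.4629, 0.1464, 0.1496]
tool_rot: [0.0, 0.757, 0.653, 0.0]
contact_force: [0.8, 1.3, -0.1]
gripper_width: 0.818
t: 9.4
eef_pos: [0.4642, 0.1448, 0.1493]
tool_rot: [0.0, 0.512, 0.859, 0.0]
contact_force: [-0.1, 0.4, 1.1]
gripper_width: 0.817
t 9.4 p [0.4642 0.1448 0.1493] w 0.0698 F [-0.1  0.4  1.1] q [ 0.08  0.36 -0.61  2.06  0.28  0.81 -0.2 ]
jaw yaw 28.36 tilt [0. 0.]
turn [ 0.    0.   -0.14] shift now-frame [-0.001   0.0002  0.1193] shift after turn [-0.001   0.0002  0.1193]
```

View pics/t2.png

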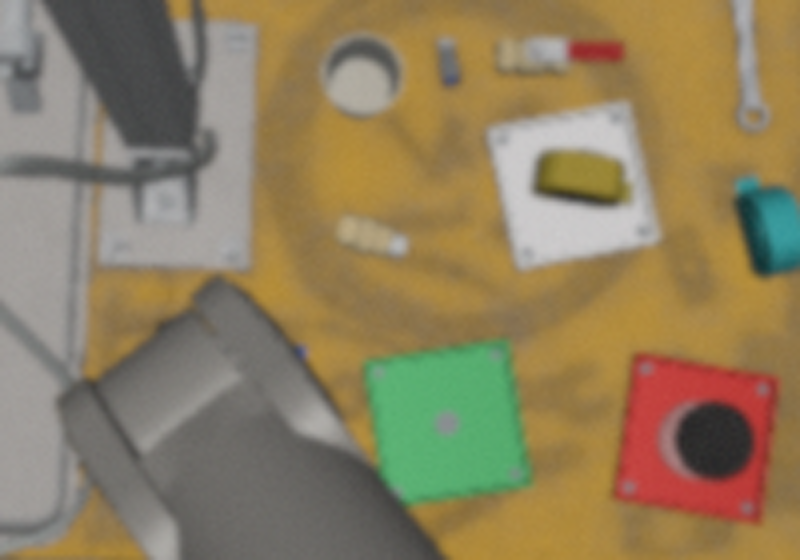

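Run:
```python
from h import *
from scipy.spatial import cKDTree
p,d=bot.read_camera("top"); C=cloud("top",d)
u0,v0=map(int,crop2px(447,424,180)); print("greendot",atz("top",*crop2px(447,424,180),.004))
d0=np.load("top0.npy"); C0=cloud("top",d0)
rob=(abs(d-d0)>.02)&(d>0)&(d0>0); rob[:, 310:]=0; P=C[rob]; P=P[P[:,2]>.12]
print(len(P),P.min(0).round(3),P.max(0).round(3))
Q=C0[(d0>0)]; Q=Q[(Q[:,1]>.2)&(Q[:,1]<.4)&(Q[:,2]>.1)&(Q[:,0]<.6)]
for dz in(0,.06,.118):
    dd,i=cKDTree(Q).query(P-[0,0,dz]); k=dd.argmin(); print(dz,dd[k].round(3),P[k].round(3),Q[i[k]].round(3))
print(P[P[:,1]>P[:,1].max()-.01].round(3)[::8])
```

```text
greendot [ 0.46757027 -0.00838992  0.004     ]
9850 [0.307 0.031 0.244] [0.526 0.205 0.684]
0 0.066 [0.518 0.186 0.246] [0.494 0.243 0.225]
0.06 0.064 [0.518 0.186 0.246] [0.478 0.235 0.197]
0.118 0.084 [0.518 0.186 0.246] [0.459 0.231 0.168]
[[0.478 0.197 0.472]
 [0.473 0.199 0.482]
 [0.47  0.204 0.48 ]
 [0.468 0.198 0.491]
 [0.465 0.198 0.494]
 [0.46  0.203 0.476]
 [0.454 0.197 0.49 ]]
```

Clear of the hose by about 6 cm. Descend and grasp the coil.

```bash
python3 -m crank '[[[0,0,0.04],[0,0,0],0.07],[[0,0,0.04],[0,0,0],0.07],[[-0.001,0,0.02],[0,0,0],0.07],[[0,0,0.019],[0,0,0],0.07],[[0,0,0],[0,0,0],0.07],[[0,0,0],[0,0,0],0.015],[[0,0,0],[0,0,0],0.015],[[0,0,0],[0,0,0],0.015],[[0,0,0],[0,0,0],0.015],[[0,0,0],[0,0,0],0.015]]' 40
python3 g.py 0.468 -.0083 .1 28.5
```

```text
t: 10.75
eef_pos: [0.4653, 0.1442, 0.0313]
tool_rot: [0.001, 0.511, 0.86, 0.001]
contact_force: [-1.5, -0.7, 5.2]
gripper_width: 0.344
t 10.75 p [0.4653 0.1442 0.0313] w 0.0294 F [-1.5 -0.7  5.2] q [-0.03  0.55 -0.49  2.12  0.47  0.57 -0.36]
jaw yaw 28.53 tilt [0.0017 0.0002]
turn [0.09 0.04 0.03] shift now-frame [-0.1353 -0.0703 -0.0687] shift after turn [-0.1353 -0.0704 -0.0687]
```

```bash
python3 -m crank '[[[0,0,-0.02],[0,0,0],0.015],[[0,0,-0.025],[0,0,0],0.015],[[0,0,-0.025],[0,0,0],0.015],[[-0.045,-0.0234,0],[0,0,0],0.015],[[-0.045,-0.0234,0],[0,0,0],0.015],[[-0.045,-0.0234,0],[0,0,0],0.015],[[0,0,0],[0,0,0],0.015],[[0,0,0.03],[0,0,0],0.015],[[0,0,0.025],[0,0,0],0.015],[[0,0,0],[0,0,0],0.015]]'
python3 g.py 0.468 -.0083 .0313 28.5
```

```text
t: 12.0
eef_pos: [0.4663, -0.0071, 0.0444]
tool_rot: [-0.001, 0.51, 0.86, -0.001]
contact_force: [-0.5, 0.8, -0.9]
gripper_width: 0.345
t 12.0 p [ 0.4663 -0.0071  0.0444] w 0.0294 F [-0.5  0.8 -0.9] q [ 0.29  0.5  -0.49  2.16  0.43  0.57 -0.02]
jaw yaw 28.63 tilt [-0.0029  0.0004]
turn [-0.13 -0.1   0.13] shift now-frame [-0.0019  0.001   0.0131] shift after turn [-0.0018  0.0009  0.0131]
```

```bash
python3 -m crank '[[[0,0,0.006],[0,0,0],0.015],[[0,0,0.004],[0,0,0],0.015],[[0,0,0.002],[0,0,0],0.015],[[0,0,0],[0,0,0],0.015],[[0,0,0],[0,0,0],0.04],[[0,0,0],[0,0,0],0.07],[[0,0,0],[0,0,0],0.07],[[0,0,0],[0,0,0],0.07],[[0,0,-0.03],[0,0,0],0.0854],[[0,0,-0.045],[0,0,0],0.0854]]'
python3 -m crank '[[[0,0,-0.045],[0,0,0],0.0854],[[0,0,0],[0,0,0],0.0854]]'
python3 g.py 0.4616 -.191 .15 0
```

```text
t: 13.25
eef_pos: [0.4664, -0.008, 0.1082]
tool_rot: [-0.001, 0.511, 0.86, -0.001]
contact_force: [0.8, -0.4, -0.5]
gripper_width: 1.002
t: 13.5
eef_pos: [0.4698, -0.008, 0.1564]
tool_rot: [0.003, 0.511, 0.859, 0.001]
contact_force: [-0.0, -0.6, -1.1]
gripper_width: 1.002
t 13.5 p [ 0.4698 -0.008   0.1564] w 0.0856 F [-0.  -0.6 -1.1] q [ 0.41  0.32 -0.61  2.09  0.25  0.8   0.14]
jaw yaw 28.52 tilt [ 0.0067 -0.0005]
turn [ 0.37  0.13 28.52] shift now-frame [-0.1569 -0.0946  0.0064] shift after turn [-0.183  -0.0082  0.0064]
```

```bash
python3 -m crank '[[[0,0,0],[0,0,9.5],0.0854],[[0,0,0],[0,0,9.5],0.0854],[[0,0,0],[0,0,9.5],0.0854],[[-0.046,-0.002,0],[0,0,0],0.0854],[[-0.046,-0.002,0],[0,0,0],0.0854],[[-0.046,-0.002,0],[0,0,0],0.0854],[[-0.045,-0.002,0],[0,0,0],0.0854],[[0,0,0.02],[0,0,0],0.0854],[[0,0,0],[0,0,0],0.0854]]'
python3 g.py 0.4616 -.191 .04 0
python3 - <<'E'
from h import *
snap("top","t3.png",(180,140,380,280),4);snap("side","s3.png",(120,150,320,300),4)
E
```

```text
t: 14.62
eef_pos: [0.4578, -0.1909, 0.1313]
tool_rot: [-0.002, 0.707, 0.707, -0.001]
contact_force: [0.1, 0.0, 0.5]
gripper_width: 1.001
t 14.62 p [ 0.4578 -0.1909  0.1313] w 0.0855 F [0.1 0.  0.5] q [ 0.61  0.37 -0.41  2.05  0.21  0.76  0.07]
jaw yaw 0.01 tilt [-0.0042  0.0016]
turn [-0.24 -0.09  0.01] shift now-frame [-0.0002  0.0042  0.0913] shift after turn [-0.0001  0.0038  0.0913]
```

View pics/t3.png

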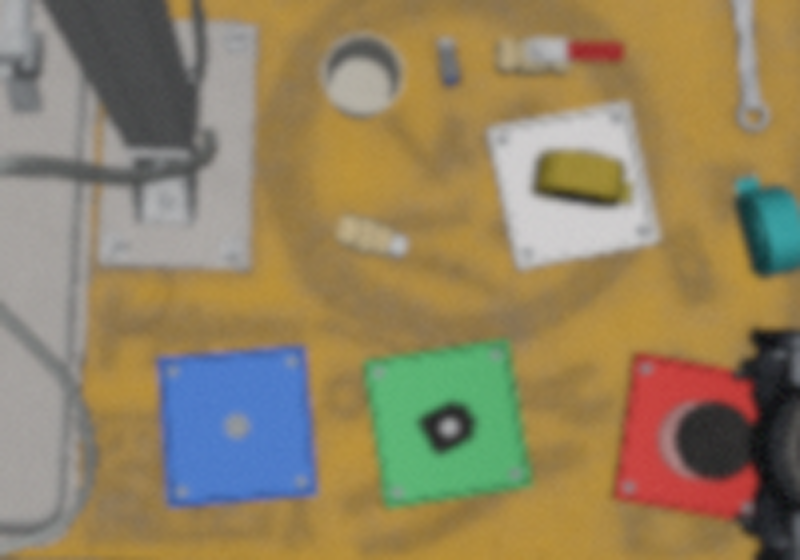

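View pics/s3.png

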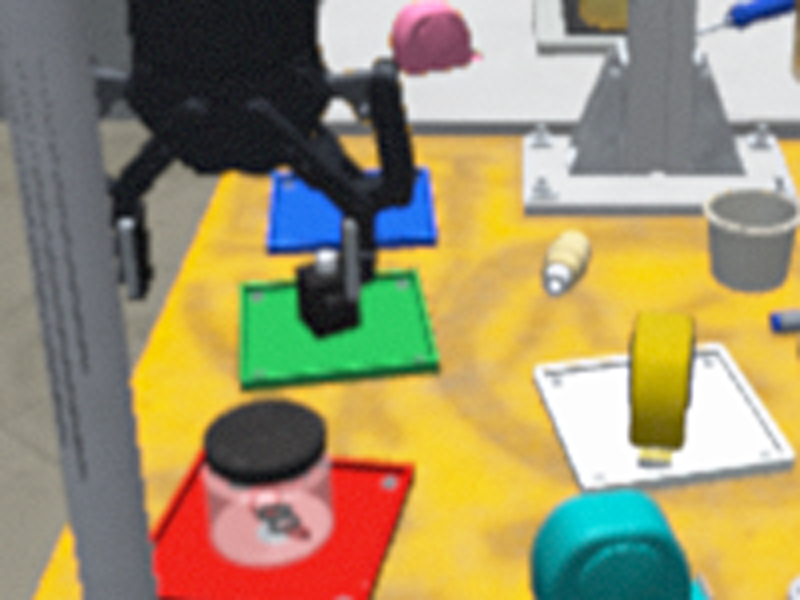

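```bash
python3 -m crank '[[[0,0.002,0.03],[0,0,0],0.0854],[[0,0,0.02],[0,0,0],0.0854],[[0,0,0],[0,0,0],0.0854],[[0,0,0],[0,0,0],0.0854]]'
python3 g.py 0.4616 -.191 .036 0
python3 -c "
from h import *
print('bluedot',atz('top',*crop2px(237,427,180),.004))"
```

```text
t: 15.22
eef_pos: [0.4624, -0.1908, 0.0842]
tool_rot: [0.001, 0.707, 0.708, 0.0]
contact_force: [0.3, -0.7, -0.6]
gripper_width: 0.999
t 15.22 p [ 0.4624 -0.1908  0.0842] w 0.0853 F [ 0.3 -0.7 -0.6] q [ 0.58  0.45 -0.38  2.08  0.27  0.66  0.02]
jaw yaw 0.1 tilt [ 0.0012 -0.0003]
turn [0.07 0.02 0.1 ] shift now-frame [-0.0002 -0.0008  0.0482] shift after turn [-0.0002 -0.0008  0.0482]
bluedot [0.46078274 0.14662093 0.004     ]
```

```bash
python3 -m crank '[[[0,-0.001,0.025],[0,0,0],0.0854],[[0,0,0.023],[0,0,0],0.0854],[[0,0,0],[0,0,0],0.0854],[[0,0,0],[0,0,0],0.05],[[0,0,0],[0,0,0],0.05],[[0,0,0],[0,0,0],0.05],[[0,0,0],[0,0,0],0.05],[[0,0,0],[0,0,0],0.05]]' 30
python3 g.py 0.4618 .1468 .13 0
```

```text
t: 16.23
eef_pos: [0.4615, -0.1914, 0.0368]
tool_rot: [0.001, 0.707, 0.707, 0.0]
contact_force: [-1.0, 0.7, 7.5]
gripper_width: 0.653
t 16.23 p [ 0.4615 -0.1914  0.0368] w 0.0557 F [-1.   0.7  7.5] q [ 0.55  0.53 -0.34  2.1   0.32  0.56 -0.03]
jaw yaw 0.05 tilt [ 0.002 -0.001]
turn [0.12 0.06 0.05] shift now-frame [ 0.3381  0.0008 -0.0935] shift after turn [ 3.382e-01  3.000e-04 -9.320e-02]
```

```bash
python3 -m crank '[[[0,0,-0.02],[0,0,0],0.05],[[0,0,-0.035],[0,0,0],0.05],[[0,0,-0.035],[0,0,0],0.05],[[0.04,0,0],[0,0,0],0.05],[[0.043,0,0],[0,0,0],0.05],[[0.043,0,0],[0,0,0],0.05],[[0.043,0,0],[0,0,0],0.05],[[0.043,0,0],[0,0,0],0.05],[[0.043,0,0],[0,0,0],0.05],[[0.043,0,0],[0,0,0],0.05]]'
python3 -m crank '[[[0.03,0,0],[0,0,0],0.05],[[0.01,0,0],[0,0,0],0.05],[[0,0,0],[0,0,0],0.05],[[0,0,0],[0,0,0],0.05]]'
python3 g.py 0.4618 .1468 .0368 0
```

```text
t: 17.48
eef_pos: [0.4606, 0.1082, 0.1263]
tool_rot: [0.001, 0.707, 0.707, 0.001]
contact_force: [-0.2, 0.0, -0.6]
gripper_width: 0.653
t: 17.98
eef_pos: [0.4604, 0.1452, 0.1253]
tool_rot: [0.0, 0.708, 0.707, -0.0]
contact_force: [0.5, 0.5, -1.0]
gripper_width: 0.652
t 17.98 p [0.4604 0.1452 0.1253] w 0.0557 F [ 0.5  0.5 -1. ] q [ 0.    0.38 -0.52  2.09  0.27  0.75 -0.69]
jaw yaw -0.07 tilt [-0.0001 -0.0011]
turn [-0.01  0.06 -0.07] shift now-frame [0.0017 0.0014 0.0885] shift after turn [0.0016 0.0014 0.0885]
```

```bash
python3 -m crank '[[[0.0015,0.001,0.03],[0,0,0],0.05],[[0,0,0.03],[0,0,0],0.05],[[0,0,0.018],[0,0,0],0.05],[[0,0,0.005],[0,0,0],0.05],[[0,0,0],[0,0,0],0.05],[[0,0,0],[0,0,0],0.05]]'
python3 g.py 0.4618 .1468 .0368 0
```

```text
t: 18.73
eef_pos: [0.462, 0.1486, 0.0431]
tool_rot: [0.0, 0.707, 0.707, 0.001]
contact_force: [0.4, 0.1, -0.2]
gripper_width: 0.652
t 18.73 p [0.462  0.1486 0.0431] w 0.0557 F [ 0.4  0.1 -0.2] q [-0.07  0.52 -0.44  2.13  0.4   0.58 -0.81]
jaw yaw 0.04 tilt [0.0015 0.0005]
turn [ 0.09 -0.03  0.04] shift now-frame [-0.0018 -0.0002  0.0063] shift after turn [-0.0018 -0.0002  0.0063]
```

```bash
python3 -m crank '[[[-0.001,0,0.004],[0,0,0],0.05],[[0,0,0.002],[0,0,0],0.05],[[0,0,0],[0,0,0],0.05],[[0,0,0],[0,0,0],0.07],[[0,0,0],[0,0,0],0.0854],[[0,0,0],[0,0,0],0.0854],[[0,0,0],[0,0,0],0.0854],[[0,0,-0.025],[0,0,0],0.0854],[[0,0,-0.045],[0,0,0],0.0854],[[0,0,-0.045],[0,0,0],0.0854]]'
python3 g.py 0.6501 -.1001 .15 -8.45
```

```text
t: 19.98
eef_pos: [0.4609, 0.1473, 0.1523]
tool_rot: [-0.0, 0.707, 0.707, -0.0]
contact_force: [0.8, 0.3, -0.1]
gripper_width: 1.0
t 19.98 p [0.4609 0.1473 0.1523] w 0.0854 F [ 0.8  0.3 -0.1] q [ 0.03  0.34 -0.55  2.06  0.24  0.81 -0.67]
jaw yaw 0.06 tilt [-0.001  -0.0001]
turn [-0.06  0.01  8.51] shift now-frame [-0.2476  0.1889  0.0021] shift after turn [-0.2169  0.2235  0.0023]
```

```bash
python3 -m crank '[[[0,0,0],[0,0,8.5],0.07],[[-0.043,0.0445,0],[0,0,0],0.07],[[-0.043,0.0445,0],[0,0,0],0.07],[[-0.043,0.0445,0],[0,0,0],0.07],[[-0.043,0.0445,0],[0,0,0],0.07],[[-0.043,0.0445,0],[0,0,0],0.07],[[0,0,0.03],[0,0,0],0.07],[[0,0,0.03],[0,0,0],0.07],[[0,0,0],[0,0,0],0.07],[[0,0,0],[0,0,0],0.07]]'
python3 g.py 0.6501 -.1001 .0295 -8.45
python3 - <<'E'
from h import *
p,d=snap("top","t4.png",(180,140,380,280),4)
E
```

```text
t: 21.22
eef_pos: [0.6504, -0.0977, 0.0923]
tool_rot: [0.0, 0.757, 0.653, 0.0]
contact_force: [0.3, 0.6, 0.8]
gripper_width: 0.814
t 21.23 p [ 0.6504 -0.0977  0.0923] w 0.0695 F [0.3 0.6 0.8] q [ 0.32  0.64 -0.38  1.7   0.3   0.86 -0.33]
jaw yaw -8.43 tilt [0.0011 0.0001]
turn [ 0.06 -0.01  0.02] shift now-frame [-0.0024 -0.      0.0628] shift after turn [-0.0024  0.0001  0.0628]
```

View pics/t4.png

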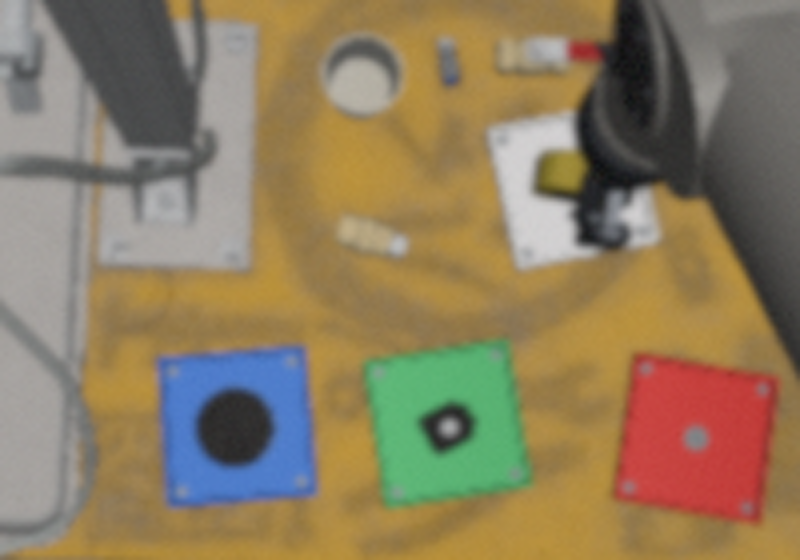

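```bash
python3 -c "
from h import *
print('reddot',atz('top',*crop2px(696,438,180),.004))"
python3 -m crank '[[[-0.002,0,0.03],[0,0,0],0.07],[[0,0,0.02],[0,0,0],0.07],[[0,0,0.012],[0,0,0],0.07],[[0,0,0],[0,0,0],0.07],[[0,0,0],[0,0,0],0.015],[[0,0,0],[0,0,0],0.015],[[0,0,0],[0,0,0],0.015],[[0,0,0],[0,0,0],0.015],[[0,0,0],[0,0,0],0.015]]' 50
python3 g.py 0.463 -.192 .1 -8.45
```

```text
reddot [ 0.46238659 -0.19351396  0.004     ]
t: 22.4
eef_pos: [0.6502, -0.1, 0.0303]
tool_rot: [0.001, 0.757, 0.653, 0.001]
contact_force: [-0.5, 0.5, 5.1]
gripper_width: 0.344
t 22.4 p [ 0.6502 -0.1     0.0303] w 0.0294 F [-0.5  0.5  5.1] q [ 0.3   0.72 -0.35  1.72  0.33  0.76 -0.36]
jaw yaw -8.46 tilt [ 0.0015 -0.0002]
turn [ 0.09 -0.   -0.01] shift now-frame [-0.1185 -0.1716 -0.07  ] shift after turn [-0.1185 -0.1717 -0.0697]
```

```bash
python3 -m crank '[[[0,0,-0.02],[0,0,0],0.015],[[0,0,-0.025],[0,0,0],0.015],[[0,0,-0.025],[0,0,0],0.015],[[-0.03,-0.043,0],[0,0,0],0.015],[[-0.03,-0.043,0],[0,0,0],0.015],[[-0.03,-0.043,0],[0,0,0],0.015],[[-0.03,-0.043,0],[0,0,0],0.015],[[0,0,0.01],[0,0,0],0.015],[[0,0,0.02],[0,0,0],0.015],[[0,0,0],[0,0,0],0.015]]'
python3 g.py 0.463 -.1925 .0303 -8.45
```

```text
t: 23.65
eef_pos: [0.4615, -0.1927, 0.0688]
tool_rot: [-0.001, 0.757, 0.653, -0.0]
contact_force: [0.7, 0.6, -2.3]
gripper_width: 0.346
t 23.65 p [ 0.4615 -0.1927  0.0688] w 0.0296 F [ 0.7  0.6 -2.3] q [ 0.58  0.48 -0.38  2.08  0.29  0.63 -0.15]
jaw yaw -8.41 tilt [-0.0016  0.0009]
turn [-0.1  -0.04  0.04] shift now-frame [0.0004 0.0015 0.0385] shift after turn [0.0004 0.0014 0.0385]
```

```bash
python3 -m crank '[[[0,0.001,0.02],[0,0,0],0.015],[[0,0,0.012],[0,0,0],0.015],[[0,0,0.003],[0,0,0],0.015],[[0,0,0.003],[0,0,0],0.015],[[0,0,0],[0,0,0],0.015],[[0,0,0],[0,0,0],0.015]]'
python3 g.py 0.463 -.1925 .0303 -8.45
```

```text
t: 24.4
eef_pos: [0.463, -0.1936, 0.0316]
tool_rot: [0.0, 0.757, 0.653, 0.0]
contact_force: [0.3, 0.8, -2.4]
gripper_width: 0.345
t 24.4 p [ 0.463  -0.1936  0.0316] w 0.0294 F [ 0.3  0.8 -2.4] q [ 0.55  0.54 -0.35  2.1   0.34  0.56 -0.19]
jaw yaw -8.45 tilt [ 0.0005 -0.0002]
turn [ 0.03  0.01 -0.  ] shift now-frame [ 0.0011 -0.0001  0.0013] shift after turn [ 0.0011 -0.0001  0.0013]
```

```bash
python3 -m crank '[[[0,0,0.0015],[0,0,0],0.015],[[0,0,0],[0,0,0],0.015],[[0,0,0],[0,0,0],0.04],[[0,0,0],[0,0,0],0.07],[[0,0,0],[0,0,0],0.07],[[0,0,0],[0,0,0],0.07],[[0,0,-0.025],[0,0,0],0.07],[[0,0,-0.045],[0,0,0],0.07],[[0,0,-0.045],[0,0,0],0.07],[[0,0,0],[0,0,9.5],0.07]]'
python3 -m crank '[[[0,0,0],[0,0,0],0.07]]'
python3 g.py 0.6045 .0562 .1 -18
python3 - <<'E'
from h import *
p,d=snap("top","t5.png",(250,170,300,215),12); C=cloud("top",d)
u0,v0=map(int,crop2px(245,205));u1,v1=map(int,crop2px(335,265)); P=C[v0:v1,u0:u1].reshape(-1,3)
for z in(.01,.014,.018,.022):
    Q=P[P[:,2]>z]; r=cv2.minAreaRect(Q[:,:2].astype(np.float32)); print(z,len(Q),np.round(r[0],4),np.round(r[1],4),round(r[2],1))
E
```

```text
t: 25.65
eef_pos: [0.465, -0.1943, 0.1482]
tool_rot: [0.003, 0.81, 0.587, 0.002]
contact_force: [-0.3, 1.6, -0.6]
gripper_width: 0.818
t: 25.78
eef_pos: [0.4628, -0.1937, 0.1452]
tool_rot: [0.0, 0.808, 0.589, 0.0]
contact_force: [0.2, 0.2, 0.5]
gripper_width: 0.819
t 25.77 p [ 0.4628 -0.1937  0.1452] w 0.07 F [0.2 0.2 0.5] q [ 0.61  0.35 -0.4   2.04  0.19  0.79 -0.22]
jaw yaw -17.89 tilt [ 0.0006 -0.0007]
turn [0.05 0.03 0.11] shift now-frame [0.2814 0.0581 0.0451] shift after turn [0.2815 0.0576 0.0452]
0.01 132 [0.5368 0.07  ] [0.0504 0.1641] 73.3
0.014 130 [0.5368 0.07  ] [0.0504 0.1641] 73.3
0.018 121 [0.5368 0.07  ] [0.0504 0.1641] 73.3
0.022 85 [0.545 0.087] [0.0498 0.1626] 57.7
```

View pics/t5.png

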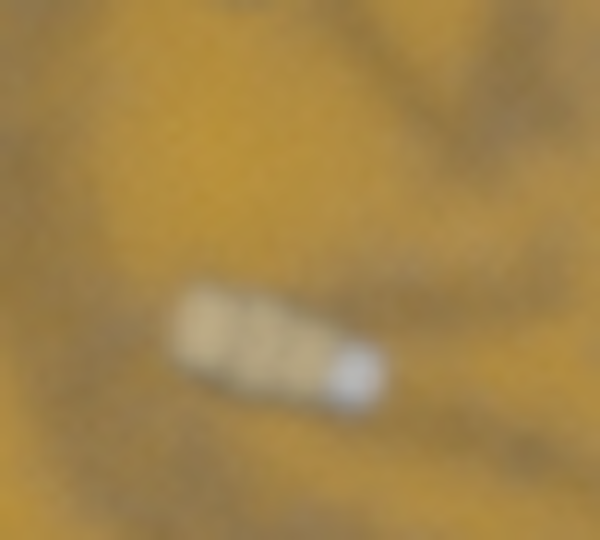

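```bash
python3 -c "
from h import *
a=atz('top',270.7,198.04,.02);b=atz('top',250+357.5/12-.5,170+375.5/12-.5,.02);print(a,np.degrees(np.arctan2(*(a-b)[[1,0]]))-90)"
python3 -m crank '[[[0.047,0.0097,0],[0,0,0],0.07],[[0.047,0.0097,0],[0,0,0],0.07],[[0.047,0.0097,0],[0,0,0],0.07],[[0.047,0.0097,0.01],[0,0,0],0.07],[[0.047,0.0097,0.02],[0,0,0],0.07],[[0.047,0.0097,0.02],[0,0,0],0.07],[[0,0,0.02],[0,0,0],0.06],[[0,0,0],[0,0,0],0.06],[[0,0,0],[0,0,0],0.06]]'
python3 g.py 0.604 .0565 .018 -18
```

```text
[0.60542069 0.05690989 0.02      ] -16.167176963917598
t: 26.95
eef_pos: [0.6047, 0.055, 0.0748]
tool_rot: [0.0, 0.809, 0.588, -0.001]
contact_force: [0.1, -0.5, 0.6]
gripper_width: 0.697
t 26.95 p [0.6047 0.055  0.0748] w 0.0596 F [ 0.1 -0.5  0.6] q [ 0.11  0.6  -0.4   1.83  0.32  0.77 -0.78]
jaw yaw -18.01 tilt [-0.0007 -0.001 ]
turn [-0.02  0.07 -0.01] shift now-frame [ 0.0012 -0.0011  0.0568] shift after turn [ 0.0012 -0.0011  0.0568]
```

```bash
python3 -m crank '[[[0.0015,0,0.025],[0,0,0],0.06],[[0,0,0.02],[0,0,0],0.06],[[0,0,0.009],[0,0,0],0.06],[[0,0,0],[0,0,0],0.06],[[0,0,0],[0,0,0],0.06]]'
python3 g.py 0.605 .0565 .019 -18
python3 - <<'E'
from h import *
snap("side","s6.png",(230,190,330,260),7)
E
```

```text
t: 27.58
eef_pos: [0.606, 0.0583, 0.0215]
tool_rot: [0.0, 0.809, 0.588, 0.0]
contact_force: [0.4, 0.7, 0.6]
gripper_width: 0.699
t 27.57 p [0.606  0.0583 0.0215] w 0.0597 F [0.4 0.7 0.6] q [ 0.08  0.68 -0.37  1.84  0.37  0.68 -0.82]
jaw yaw -17.96 tilt [0.0011 0.0002]
turn [ 0.06 -0.03  0.04] shift now-frame [-0.002  -0.0004  0.0025] shift after turn [-0.002  -0.0004  0.0025]
```

View pics/s6.png

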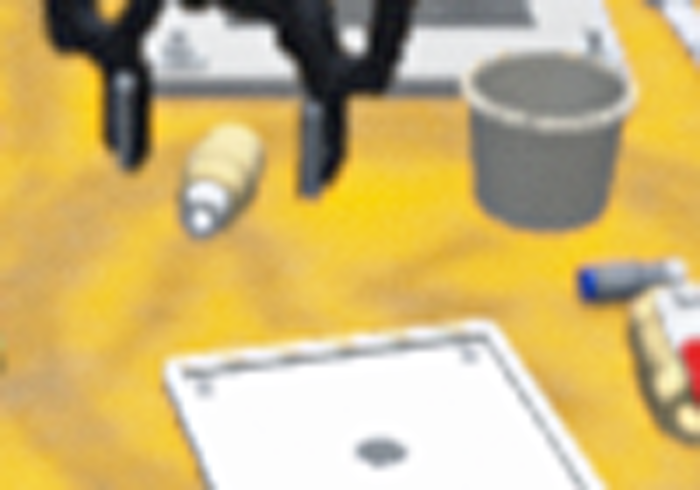

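```bash
python3 -c "
from h import *
print(atz('side',230+221.5/7-.5,190+178.5/7-.5,.014))
print(atz('side',230+225/7-.5,190+160/7-.5,.0135),atz('side',230+203/7-.5,190+215/7-.5,.012))
print(proj('side',[[.605,.0565,.0135],[.606,.0583,.012]])*7-[1610,1330])"
python3 -m crank '[[[-0.002,0,0.002],[0,0,0],0.06],[[0,0,0],[0,0,0],0.06],[[0,0,0],[0,0,0],0.01],[[0,0,0],[0,0,0],0.01],[[0,0,0],[0,0,0],0.01],[[0,0,0],[0,0,0],0.01],[[0,0,0],[0,0,0],0.01]]' 40
python3 g.py 0.65 -.1 .08 -18
```

```text
[0.60305045 0.05398471 0.014     ]
[0.60468729 0.06894983 0.0135    ] [0.59609057 0.03102166 0.012     ]
[[223.28669871 172.88838492]
 [225.89742659 174.21311164]]
t: 28.5
eef_pos: [0.6051, 0.0564, 0.019]
tool_rot: [0.0, 0.809, 0.588, 0.0]
contact_force: [-0.3, -0.7, 4.2]
gripper_width: 0.305
t 28.5 p [0.6051 0.0564 0.019 ] w 0.026 F [-0.3 -0.7  4.2] q [ 0.08  0.68 -0.37  1.85  0.37  0.68 -0.82]
jaw yaw -17.95 tilt [0.0005 0.0001]
turn [ 0.03 -0.01  0.05] shift now-frame [-0.1349  0.0909 -0.0609] shift after turn [-0.1349  0.091  -0.061 ]
```

```bash
python3 -m crank '[[[0,0,-0.02],[0,0,0],0.01],[[0,0,-0.04],[0,0,0],0.01],[[-0.045,0.0303,0],[0,0,0],0.01],[[-0.045,0.0303,0],[0,0,0],0.01],[[-0.045,0.0303,0],[0,0,0],0.01],[[0,0,0],[0,0,0],0.01],[[0,0,0.02],[0,0,0],0.01],[[0,0,0.02],[0,0,0],0.01],[[0,0,0],[0,0,0],0.01],[[0,0,0],[0,0,0],0.01]]'
python3 g.py 0.6497 -.1 .023 -18
```

```text
t: 29.75
eef_pos: [0.6497, -0.0991, 0.0385]
tool_rot: [-0.0, 0.808, 0.589, -0.0]
contact_force: [0.8, 0.5, -0.9]
gripper_width: 0.311
t 29.75 p [ 0.6497 -0.0991  0.0385] w 0.0266 F [ 0.8  0.5 -0.9] q [ 0.32  0.71 -0.37  1.72  0.34  0.78 -0.53]
jaw yaw -17.87 tilt [-0.0005  0.0004]
turn [-0.04 -0.01  0.13] shift now-frame [-0.0009  0.0003  0.0155] shift after turn [-0.0009  0.0003  0.0155]
```

```bash
python3 -m crank '[[[-0.001,0,0.008],[0,0,0],0.01],[[0,0,0.004],[0,0,0],0.01],[[0,0,0.003],[0,0,0],0.01],[[0,0,0],[0,0,0],0.01],[[0,0,0],[0,0,0],0.01]]'
python3 g.py 0.6497 -.1 .023 -18
```

```text
t: 30.38
eef_pos: [0.6496, -0.1011, 0.024]
tool_rot: [0.0, 0.809, 0.588, 0.0]
contact_force: [-0.2, -0.4, -0.9]
gripper_width: 0.31
t 30.38 p [ 0.6496 -0.1011  0.024 ] w 0.0265 F [-0.2 -0.4 -0.9] q [ 0.31  0.73 -0.36  1.72  0.35  0.75 -0.54]
jaw yaw -17.95 tilt [0.0003 0.    ]
turn [ 0.02 -0.01  0.05] shift now-frame [ 0.001  -0.0002  0.001 ] shift after turn [ 0.001  -0.0002  0.001 ]
```

```bash
python3 -m crank '[[[0,0,0.001],[0,0,0],0.01],[[0,0,0],[0,0,0],0.01],[[0,0,0],[0,0,0],0.03],[[0,0,0],[0,0,0],0.05],[[0,0,0],[0,0,0],0.05],[[0,0,0],[0,0,0],0.05],[[0,0,-0.025],[0,0,0],0.05],[[0,0,-0.045],[0,0,0],0.05],[[0,0,-0.05],[0,0,0],0.05],[[0,0,-0.05],[0,0,0],0.05]]'
python3 g.py .5 0.0 .2 -18
python3 - <<'E'
from h import *
snap("top","t7.png",(180,140,380,280),4);snap("side","s7.png",(120,150,320,300),4)
E
```

```text
t: 31.62
eef_pos: [0.6492, -0.101, 0.1943]
tool_rot: [-0.0, 0.809, 0.588, -0.0]
contact_force: [0.4, -0.0, 0.1]
gripper_width: 0.588
t 31.62 p [ 0.6492 -0.101   0.1943] w 0.0502 F [ 0.4 -0.   0.1] q [ 0.37  0.53 -0.43  1.63  0.25  1.04 -0.45]
jaw yaw -17.95 tilt [-0.0001  0.0001]
turn [-0.01 -0.    0.05] shift now-frame [ 0.0502 -0.1731 -0.0056] shift after turn [ 0.05   -0.1731 -0.0057]
```

View pics/t7.png

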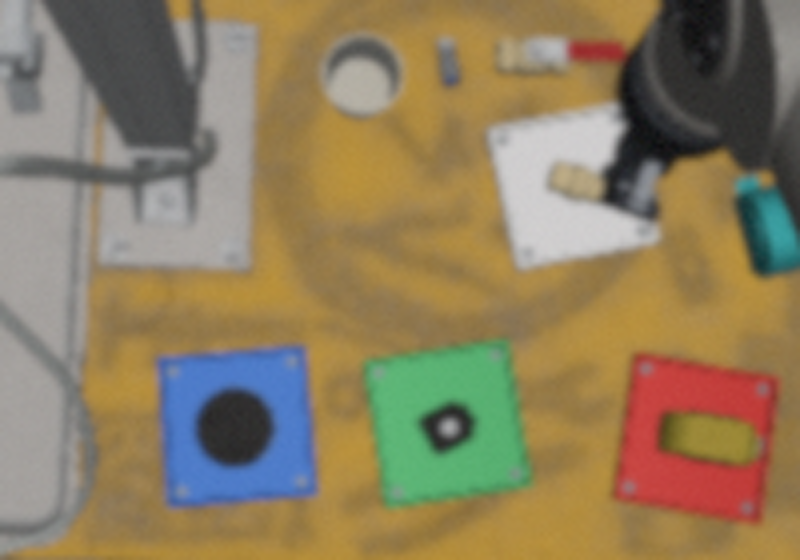

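View pics/s7.png

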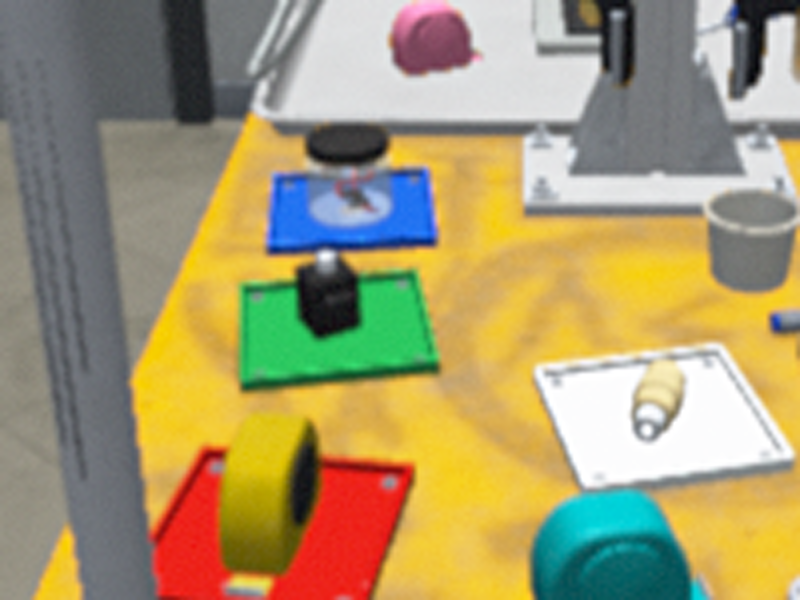

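```bash
python3 -m crank '[[[0.03,-0.03,-0.03],[0,0,0],0.05],[[0.04,-0.03,-0.03],[0,0,0],0.05],[[0.04,0,-0.02],[0,0,0],0.05],[[0,0,0],[0,0,0],0.05],[[0,0,0],[0,0,0],0.05]]'
python3 g.py
python3 - <<'E'
from h import *
p,d=snap("top","t8.png",(180,140,380,280),4);C=cloud("top",d)
def box(n,x0,y0,x1,y1,zl,zh,off=180):
    u0,v0=map(int,crop2px(x0,y0,off));u1,v1=map(int,crop2px(x1,y1,off))
    P=C[v0:v1,u0:u1].reshape(-1,3); P=P[(P[:,2]>zl)&(P[:,2]<zh)]
    r=cv2.minAreaRect(P[:,:2].astype(np.float32))
    print(n,len(P),"med",np.median(P,0).round(4),"rect",np.round(r[0],4),np.round(r[1],4),round(r[2],1))
box("coil",410,385,490,465,.03,.07);box("jar",180,380,290,480,.045,.08);box("tape",645,395,775,475,.05,.08);box("coupl",540,150,645,215,.015,.05)
box("cup",310,25,410,125,.03,.06)
E
```

```text
t: 32.35
eef_pos: [0.6259, 0.0213, 0.2719]
tool_rot: [-0.0, 0.809, 0.588, -0.001]
contact_force: [-0.1, -0.7, -0.1]
gripper_width: 0.586
t 32.35 p [0.6259 0.0213 0.2719] w 0.0501 F [-0.1 -0.7 -0.1] q [ 0.23  0.42 -0.48  1.62  0.21  1.16 -0.62]
jaw yaw -17.97 tilt [-0.0012 -0.0009]
coil 114 med [ 0.4663 -0.0051  0.0425] rect [ 0.4661 -0.0071] [0.0292 0.0342] 28.0
jar 317 med [0.4613 0.1452 0.0606] rect [0.4606 0.1458] [0.0528 0.0534] 1.8
tape 0 med [nan nan nan] rect [0. 0.] [0. 0.] 0.0
coupl 0 med [nan nan nan] rect [0. 0.] [0. 0.] 0.0
cup 116 med [0.7328 0.0586 0.0461] rect [0.7205 0.0601] [0.0589 0.059 ] 48.2
  return _methods._mean(a, axis=axis, dtype=dtype,
  ret = um.true_divide(
```

View pics/t8.png

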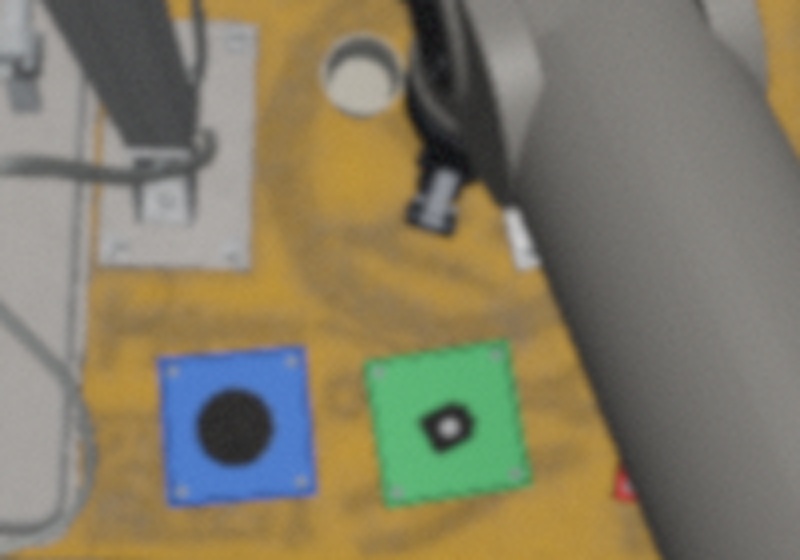

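```bash
python3 g.py .48 .1 .27 -18
```

```text
t 32.4 p [0.6258 0.0205 0.2716] w 0.0501 F [ 0.6  0.3 -0.6] q [ 0.23  0.42 -0.48  1.62  0.21  1.16 -0.62]
jaw yaw -18.04 tilt [-0.0018 -0.001 ]
turn [-0.08  0.09 -0.04] shift now-frame [ 0.0304 -0.1632  0.0018] shift after turn [ 0.0305 -0.1632  0.0016]
```

```bash
python3 -m crank '[[[0.0075,-0.041,0],[0,0,0],0.05],[[0.0075,-0.041,0],[0,0,0],0.05],[[0.0075,-0.041,0],[0,0,0],0.05],[[0.0075,-0.041,0],[0,0,0],0.05],[[0,0,0],[0,0,0],0.05],[[0,0,0],[0,0,0],0.05]]'
python3 - <<'E'
from h import *
p,d=snap("top","t9.png",(180,140,380,280),4);C=cloud("top",d)
def box(n,x0,y0,x1,y1,zl,zh,off=180):
    u0,v0=map(int,crop2px(x0,y0,off));u1,v1=map(int,crop2px(x1,y1,off))
    P=C[v0:v1,u0:u1].reshape(-1,3); P=P[(P[:,2]>zl)&(P[:,2]<zh)]
    r=cv2.minAreaRect(P[:,:2].astype(np.float32))
    print(n,len(P),"med",np.median(P,0).round(4),"rect",np.round(r[0],4),np.round(r[1],4),round(r[2],1))
box("tape",645,395,775,475,.05,.08);box("tape low",645,395,775,475,.03,.08);box("coupl",540,150,645,215,.015,.05)
E
```

```text
t: 33.15
eef_pos: [0.48, 0.0996, 0.2725]
tool_rot: [0.0, 0.809, 0.587, -0.0]
contact_force: [0.3, -0.3, 0.1]
gripper_width: 0.581
tape 205 med [ 0.4628 -0.1901  0.0592] rect [ 0.4631 -0.1926] [0.0336 0.0512] 0.9
tape low 267 med [ 0.4628 -0.1868  0.0575] rect [ 0.4624 -0.1934] [0.0657 0.0334] 81.0
coupl 128 med [ 0.6471 -0.1002  0.0274] rect [ 0.6467 -0.1038] [0.0516 0.0247] 66.6
```

View pics/t9.png

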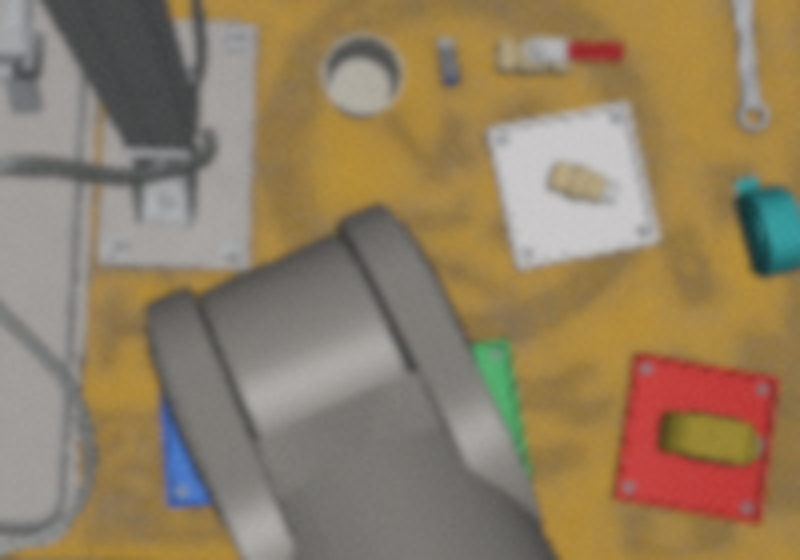

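```bash
python3 -c "
from station import bot
print(bot.get_obs()['joint_vel'].round(3)); print(bot.hand_in())"
```

```text
[-0.001  0.01   0.001 -0.007 -0.004  0.002 -0.003]
the job is handed in; nothing more can be done
None
```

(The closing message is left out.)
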